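Take the test carrier out of the dock

ROBOT

A 6-joint arm with a two-finger parallel gripper is mounted at the origin on the work surface. World frame = base frame: x ahead of the robot, y to its left, z up, the work surface at z = 0. Lengths are in mm, angles in rad, forces in N, time in s.
With the tool pointing down it reaches from about 400 to 925 mm from the base axis. Payload 12.5 kg.
Tool frame: the origin (TCP) lies at the centre of the arm's flange, where the gripper is bolted on; the fingertips stand 190 mm ahead of it and the grasp point (between the pads) lies 171 mm ahead of it; z points along the fingers, y is the direction in which the jaws open and shut (so a half turn about z gives the same grasp; the last joint's range is limited). The gripper opens to 95 mm and grips with 3 to 60 N. Pads are 20 mm wide; open, the fingers measure 119 mm over their backs; the gripper's body (75 mm by 180 mm) begins 59 mm behind the grasp point.
Start: joints at [-1.373, 0.491, 1.559, -0, 1.092, -0.106], TCP at [186.987, -596.373, 404.761] pointing down, gripper open.
Joint ranges: [-3.1, 3.1], [-0.84, 2.19], [0.05, 2.79], [-1.13, 4.28], [0.06, 2.93], [-2.69, 2.69]. Speed limits (rad/s): [2.22, 2.22, 2.79, 3.14, 3.14, 3.14].

INTERFACE

Orientations are given as [roll, pitch, yaw] about the fixed x, y, z axes, in that order (R = Rz(yaw) Ry(pitch) Rx(roll)).
In Python, from cell import env gives the robot as it stands.
- The arm moves only by the shell command python3 -m pendant 'ROWS'. ROWS is JSON, a list of rows, each an object of numbers: "x", "y", "z": the shift along the tool's x, y, z in units of 150 mm (1.0 is 150 mm); "rx", "ry", "rz": the turn, a rotation vector about the tool's x, y, z in units of 45 degrees (1.0 is 45 degrees); "jaw": the opening, from 0 (shut) to 1 (fully open). In form: [{"x": .., "y": .., "z": .., "rx": .., "ry": .., "rz": .., "jaw": ..}, ...]. A call has 1 to 10 rows; each row is the pose to reach, as a shift and turn from the pose commanded when the call began, along the tool's axes at that moment; what a row does not reach only later rows make up. A row lasts 1/8 s, in which the tool goes at most 62.5 mm and 10.7 degrees, less where a joint would pass 70% of its speed; a pose out of reach is approached as far as the arm can. A call with a number of a shift or a turn outside -1 to 1 is refused whole. A call with a gripper value outside its range is refused whole. The fingers move at their own pace and stop on an object; the grip force is fixed at half the most. Time passes only in rows, so rows that repeat a pose let the fingers close. It gives the time, the measured TCP pose, the force and the opening at its end, in the units of the state.
- env.state(): the state, without advancing time (a new reading comes with each control period).
- env.read_camera(name): name is "scene" or "top" or "wrist"; returns a dict with "img" (420x560x3 uint8, red, green, blue), "fx", "fy", "cx", "cy" (pixels), "rvec" (rotation vector, rad) and "tvec" (3), from world to camera coordinates, as OpenCV has them. Camera axes: x right, y down, z forward; pixel columns grow to the right and rows downward; lengths in mm; the calibration is good to about 2 mm. A picture is of the moment at which its call begins. There is no depth.
- env.job_done(): hands the job in, once; it reports no verdict.
The state is a dict: "t": time; "joints": joint angles; "qvel": joint speeds; "tau": joint torques, N m; "eef_pos": TCP position; "tcp_rot": TCP orientation; "ft_force": force on the tool from outside, world axes, zero at the start; "moment": the same for the moment, N m; "opening": opening from 0.0 (shut) to 1.0 (fully open).
Only numpy, scipy, OpenCV 4.12 (cv2) and the standard library are available. Lean on these libraries where they do the work, as an engineer would, in place of code of your own. Each camera call takes 0.05 s, during which the arm holds its last target.

TASK

Two carriers sit side by side in the bench dock with their rear ends under its hood. Take the one that holds the flat test cassettes by its grip fin, slide it forward until it is out from under the hood before lifting it, then set it down (do not drop it) in the middle of the white mat, lined up lengthwise with the mat, and let go. Keep it level, and leave the carrier with the tubes in its place.

Things in the scene. Friction and masses are not known exactly. Their poses are not given: they have to be found in the camera images.
- cassette_carrier_grip (a point): Carrier to move: loose grey plate 150 (x) x 80 (y) x 8 mm, about 150 g; two flat white cassettes (tops 13 mm above underside) lie across its front end. At its centre one upright grip fin, 30 long (x), 14 thick (y), top 52 mm above underside. Point: in the fin, plate centre in x, y, 34 mm above underside; grasp here from above, closing along y. x to its rear end, z up.
- tube_carrier_grip (a point): The other carrier, which stays: same plate, fin, point and axes, but on its front end stands a white block with three upright capped tubes, 56 mm high in all. Either carrier may be in either bay; bay centres are 110 mm apart.
- dock_lip (a point): Mid lower front edge of the fixed dock's hood, 27 mm up; hood 9 mm thick, carriers pass under with 7 mm spare. Dock 225 x 236 mm, floor 12 mm up, reaching 151 mm in front of the edge. x backward into the dock, z up; carriers come out along -x between 6 mm high rails, 3 to 5 mm play. At start fin centres are 36 to 46 mm in front of the edge, rear ends 29 to 39 mm under; clear when over 75 mm in front.
- mat: Flat white mat fixed on the bench, 220 long (x) x 160 wide (y) x 4 mm thick. Origin at the centre of its underside, on the bench; x along its length, z up.
There are look-alikes about, which are no part of the job. What is shaped like the part that bears cassette_carrier_grip but yellow is not meant.

How it is judged (in metres and radians):
On the way:
1. the cassette carrier is slid forward until it is (to 5 mm) out from under the hood, still down on the dock's floor (x of cassette_carrier_grip in the frame of dock_lip below -0.07 m and z of cassette_carrier_grip in the frame of dock_lip below 0.031 m and angle between cassette_carrier_grip's own z axis and vertical below 0.17 rad).
At the end, for the whole second after the job is handed in: The cassette carrier lies flat, released and at rest on the white mat, its centre within 30 mm of the mat's centre along each mat axis and its length within 11 degrees of the mat's length (either way round); the tube carrier is within 15 mm of where it started (x of cassette_carrier_grip in the frame of mat between -0.03 and 0.03 m and y of cassette_carrier_grip in the frame of mat between -0.03 and 0.03 m and z of cassette_carrier_grip in the frame of mat between 0.034 and 0.042 m and angle between the x axis of cassette_carrier_grip and the x axis of mat, either way round below 0.2 rad and angle between cassette_carrier_grip's own z axis and vertical below 0.06 rad and linear speed of cassette_carrier below 0.01 m/s and contact force between cassette_carrier and the fingers below 0.05 N and distance of tube_carrier_grip from where it was at the start of the episode below 0.015 m); the robot touches nothing.
It fails at once if the tube carrier is moved more than 15 mm (distance of tube_carrier_grip from where it was at the start of the episode above 0.015 m).
It fails at once if the cassette carrier is tipped more than 25 degrees (angle between cassette_carrier_grip's own z axis and vertical above 0.44 rad).
It fails at once if the cassette carrier is dropped (touched by nothing, well above the mat's surface and the dock's floor) (height (world z) of cassette_carrier_grip above 0.06 m and contact force between cassette_carrier and anything else below 0.02 N).
It also fails if it takes over 38 s, if anything falls off the work surface, if the arm or the gripper's body presses on something with over 40 N, if the wrist force passes 120 N, or if a joint passes its speed limit or range.

## Working session

There is one attempt and no reset: what is moved stays moved. The work goes in short steps, Python scripts to look and compute and a shell command to move; the robot and the scene stay as the last step left them, time stands still between calls to the robot, and variables do not carry over. Pictures are saved under pics/ and viewed, and the job is handed in when it is done.

```bash
mkdir -p pics; ls; python3 - <<'E'
from cell import env
import cv2
for n in ["scene","top","wrist"]:
    c=env.read_camera(n); cv2.imwrite(f"pics/{n}0.png",cv2.cvtColor(c["img"],cv2.COLOR_RGB2BGR)); print(n,c["fx"],c["cx"],c["cy"],c["rvec"],c["tvec"])
print(env.state())
E
```

```text
pics
scene 490.8567833882755 281.5140891247817 204.71072213864943 [ 1.79527702  1.83120722 -0.69123493] [  68.42655102 -404.36285636 1633.00962227]
top 407.6136963251858 281.03600758705335 205.59713304817674 [ 2.17579364 -2.23105146  0.05793261] [-44.63283351 572.60071436 968.58097731]
wrist 304.247313277385 277.73013168044827 209.81020294095347 [-2.37280326  1.74472746  0.20866777] [-624.90027879  -25.06135423  388.91091594]
{'t': 0.15, 'joints': array([-1.37257614e+00,  4.91403305e-01,  1.55931791e+00, -3.12408540e-06,
        1.09171572e+00, -1.05608695e-01]), 'qvel': array([ 0.00052949, -0.00066854, -0.00099358,  0.00170014,  0.00037218,
       -0.00013178]), 'tau': array([ 1.48165211e-03, -6.12897563e+01, -2.58276540e+01,  6.91975071e-02,
        4.73412056e-02, -7.18455090e-05]), 'eef_pos': array([ 186.99606503, -596.34296542,  404.30406538]), 'tcp_rot': array([-3.14075278e+00, -8.62423067e-05,  3.03830290e-01]), 'ft_force': array([-0.78688089,  0.41528075,  0.22847237]), 'moment': array([ 0.0062499 ,  0.00870977, -0.03975756]), 'opening': 1.0048601269536233}
```

View pics/scene0.png

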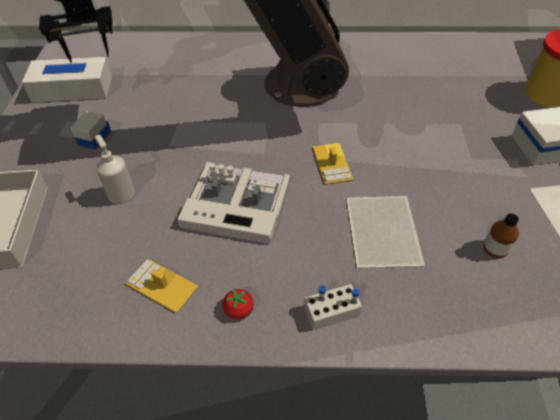

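View pics/top0.png

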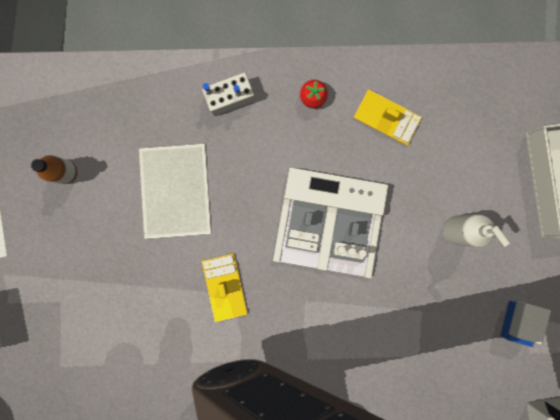

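View pics/wrist0.png

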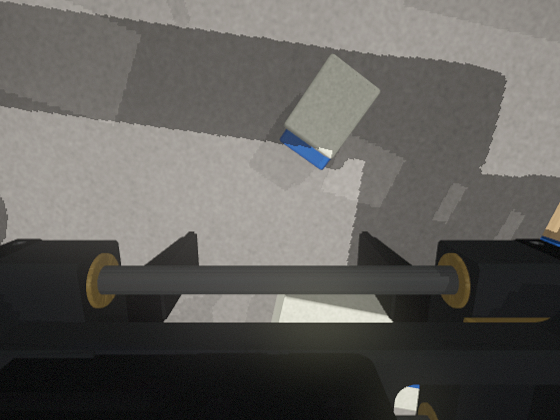

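The top view shows the dock near (330,222), with its hood on the far side from the robot. The left bay near (303,240) appears to hold the flat cassettes and the right bay near (350,250) the tubes. The plates at (388,118) and (224,288) are yellow decoys. The mat is near (175,190). I'll confirm with an enlarged crop.

```bash
python3 - <<'E'
import cv2
a=cv2.imread("pics/top0.png")[160:285,265:395]; cv2.imwrite("pics/topc.png",cv2.resize(a,None,fx=4.6,fy=4.6,interpolation=cv2.INTER_CUBIC))
a=cv2.imread("pics/top0.png")[135:247,130:220]; cv2.imwrite("pics/matc.png",cv2.resize(a,None,fx=5,fy=5,interpolation=cv2.INTER_CUBIC))
a=cv2.imread("pics/scene0.png")[155:245,170:300]; cv2.imwrite("pics/scenec.png",cv2.resize(a,None,fx=6,fy=6,interpolation=cv2.INTER_CUBIC))
E
```

```text
(no output)
```

View pics/topc.png

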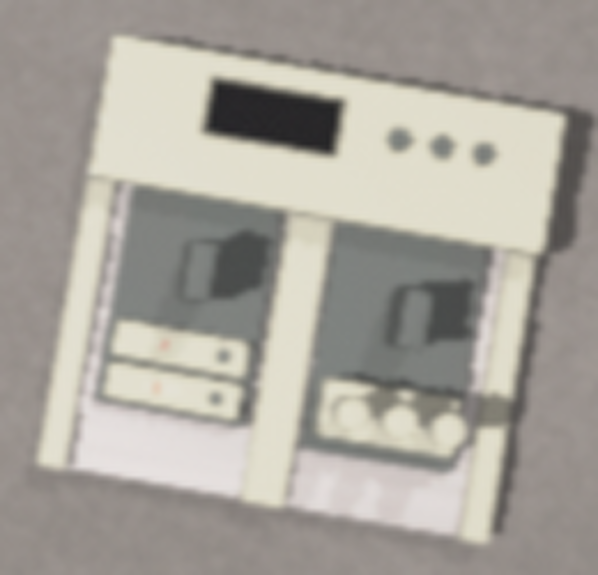

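View pics/matc.png

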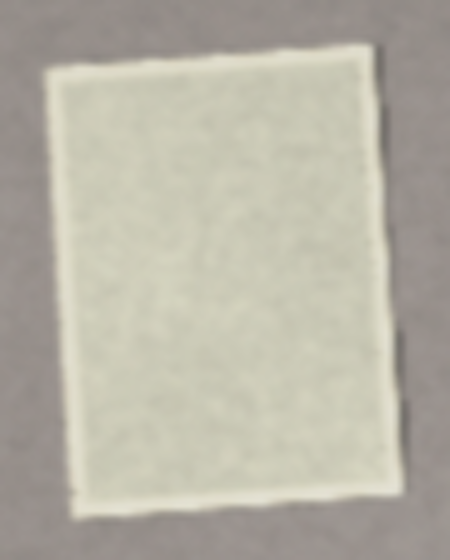

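View pics/scenec.png

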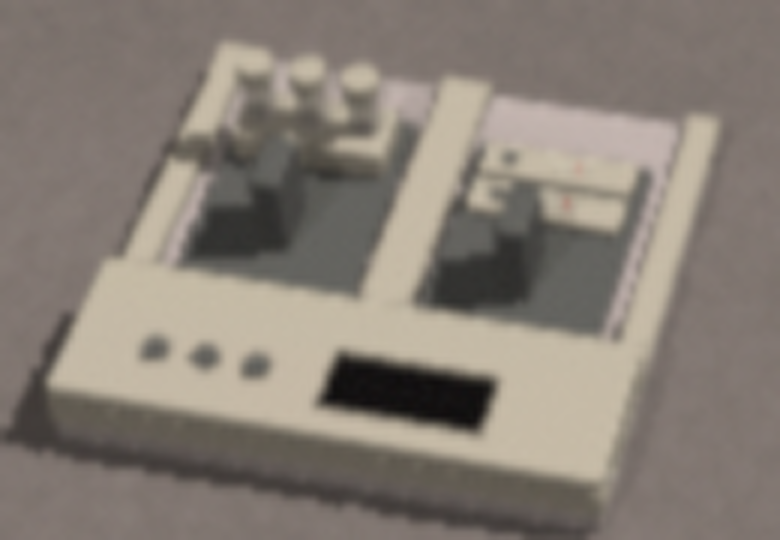

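```bash
cat > h.py <<'E'
import numpy as np,cv2
from cell import env
def ray(c,uv,z):
    R,_=cv2.Rodrigues(np.array(c["rvec"],float)); t=np.array(c["tvec"],float)
    K=np.array([[c["fx"],0,c["cx"]],[0,c["fy"],c["cy"]],[0,0,1]])
    o=-R.T@t; d=R.T@np.linalg.inv(K)@np.array([uv[0],uv[1],1.])
    return o+d*(z-o[2])/d[2]
def proj(c,P):
    R,_=cv2.Rodrigues(np.array(c["rvec"],float))
    q=R@np.array(P,float)+np.array(c["tvec"],float); return np.array([c["fx"]*q[0]/q[2]+c["cx"],c["fy"]*q[1]/q[2]+c["cy"]])
E
python3 - <<'E'
from h import *
np.set_printoptions(precision=1,suppress=True)
c=env.read_camera("top"); s=env.read_camera("scene")
f=lambda u,S,o:((u[0]+.5)/S-.5+o[0],(u[1]+.5)/S-.5+o[1])
T=lambda u,z:ray(c,f(u,4.6,(265,160)),z)
S=lambda u,z:ray(s,f(u,6,(170,155)),z)
M=[ray(c,f(u,5,(130,135)),4) for u in [(45,70),(372,45),(403,492),(73,518)]]
M=np.array(M);print("mat",M,M.mean(0)); d=M[0]+M[1]-M[2]-M[3];print(np.linalg.norm(d)/2,np.degrees(np.arctan2(d[1],d[0])),np.linalg.norm(M[0]-M[1]))
Ms=[ray(s,u,4) for u in [(347.5,199),(409,196.5),(421.5,264),(357,267)]];print("mat scene",np.mean(Ms,0))
h=[T(u,36) for u in [(90,178),(547,252)]];print("hood",h,np.linalg.norm(h[0]-h[1]))
fr=[T(u,18) for u in [(38,465),(490,542)]];print("front",fr,np.linalg.norm(fr[0]-fr[1]))
bk=[T(u,36) for u in [(113,36),(566,113)]];print("back",bk)
for a in (h,fr,bk):
  d=a[0]-a[1];print("ang y", np.degrees(np.arctan2(d[1],d[0])))
q=[T(u,64) for u in [(190,240),(216,242),(207,304),(180,300)]];print("fin",q,np.mean(q,0))
q=[T(u,64) for u in [(400,285),(430,288),(423,348),(392,346)]];print("tubefin",np.mean(q,0))
cs=[T(u,25) for u in [(117,318),(250,340),(241,423),(101,400)]];print("cass",cs,np.mean(cs,0))
print("scene fin", S((521,196),64),S((283,160),64))
print(proj(s,np.mean([T(u,64) for u in [(190,240),(216,242),(207,304),(180,300)]],0)))
E
```

```text
mat [[719.3 284.4   4. ]
 [727.8 125.1   4. ]
 [509.6 113.9   4. ]
 [501.2 273.1   4. ]] [614.5 199.1   4. ]
218.46059109022903 2.960596494691325 159.5177820367736
mat scene [617.  200.1   4. ]
hood [array([587.3, -66.6,  36. ]), array([ 543.6, -299.3,   36. ])] 236.8159852524505
front [array([440.3, -36.2,  18. ]), array([ 394.6, -269. ,   18. ])] 237.2823734471929
back [array([659.9, -80.2,  36. ]), array([ 614.6, -311.7,   36. ])]
ang y 79.3681096258335
ang y 78.89031555481245
ang y 78.92184566536282
fin [array([ 553.5, -114.9,   64. ]), array([ 552.2, -127.7,   64. ]), array([ 521.6, -122.4,   64. ]), array([ 523.9, -109.1,   64. ])] [ 537.8 -118.5   64. ]
tubefin [ 512.8 -223.5   64. ]
cass [array([515.3, -78.8,  25. ]), array([ 502.2, -147.1,   25. ]), array([ 459.8, -141.2,   25. ]), array([473.4, -69.5,  25. ])] [ 487.7 -109.2   25. ]
scene fin [ 533.2 -118.7   64. ] [ 513.8 -221.3   64. ]
[256.4 188.6]
```

Candidates (top image): grey plate with flat cassettes and fin, left bay, fin (307,219); grey plate with tube block, right bay, fin (354,229); yellow look-alikes at (388,118) and (224,288). The left bay fits, since it is grey with two flat cassettes, and the crop confirms it. Measured points are consistent with the given sizes: the fin is 39 mm in front of the lip and 30x13 mm, the mat measures 218x160 mm, and the dock yaw is about -11°.

```bash
cat > d.py <<'E'
import sys
from h import *
from scipy.spatial.transform import Rotation as Ro
# target x y z yawdeg
x,y,z,w=map(float,sys.argv[1:5]); s=env.state()
R=Ro.from_euler('xyz',s["tcp_rot"]); T=Ro.from_euler('xyz',[np.pi,0,np.radians(w)])
print("t",s["t"],"shift",np.round(R.inv().apply(np.array([x,y,z])-s["eef_pos"])/150,3),"turn",np.round((R.inv()*T).as_rotvec(degrees=True)/45,3),"F",np.round(s["ft_force"],1),"pos",np.round(s["eef_pos"],1),"op",round(s["opening"],2))
E
python3 d.py 537.5 -118.5 300 -11
```

```text
t 0.25 shift [ 3.183 -2.341  0.698] turn [-0.001  0.     0.631] F [ 0.3  0.2 -0.5] pos [ 187.  -596.4  404.5] op 1.0
```

```bash
python3 -m pendant '[{"x":0.25,"y":-0.2},{"x":0.6,"y":-0.45,"rz":0.2},{"x":0.95,"y":-0.72,"rz":0.4},{"x":1.0,"y":-0.78,"rz":0.63},{"x":1.0,"y":-0.78,"rz":0.63}]'; python3 d.py 537.5 -118.5 300 -11
```

```text
t 0.25 shift [ 3.183 -2.341  0.698] turn [-0.001  0.     0.631] F [ 0.3  0.2 -0.5] pos [ 187.  -596.4  404.5] op 1.0invalid input
```

```bash
python3 -m pendant '[{"x":0.25,"y":-0.2,"z":0,"rx":0,"ry":0,"rz":0,"jaw":1},{"x":0.6,"y":-0.45,"z":0,"rx":0,"ry":0,"rz":0.2,"jaw":1},{"x":0.95,"y":-0.72,"z":0,"rx":0,"ry":0,"rz":0.4,"jaw":1},{"x":1.0,"y":-0.78,"z":0,"rx":0,"ry":0,"rz":0.63,"jaw":1},{"x":1.0,"y":-0.78,"z":0,"rx":0,"ry":0,"rz":0.63,"jaw":1}]'; python3 d.py 537.5 -118.5 300 -11
```

```text
t: 0.88
eef_pos: [295.7, -439.1, 405.0]
tcp_rot: [3.141, -0.0, -0.188]
ft_force: [-0.6, 0.3, -0.4]
opening: 0.999
t 0.875 shift [ 1.184 -2.401  0.7  ] turn [ 0.    -0.     0.005] F [-0.6  0.3 -0.4] pos [ 295.7 -439.1  405. ] op 1.0
```

```bash
python3 -m pendant '[{"x":0.2,"y":-0.35,"z":0,"rx":0,"ry":0,"rz":0,"jaw":1},{"x":0.4,"y":-0.7,"z":0,"rx":0,"ry":0,"rz":0,"jaw":1},{"x":0.6,"y":-1,"z":0,"rx":0,"ry":0,"rz":0,"jaw":1}]'
python3 -m pendant '[{"x":0.2,"y":-0.35,"z":0,"rx":0,"ry":0,"rz":0,"jaw":1},{"x":0.4,"y":-0.7,"z":0,"rx":0,"ry":0,"rz":0,"jaw":1},{"x":0.59,"y":-1,"z":0,"rx":0,"ry":0,"rz":0,"jaw":0.8},{"x":0.59,"y":-1,"z":0,"rx":0,"ry":0,"rz":0,"jaw":0.8}]'; python3 d.py 537.5 -118.5 300 -11
```

```text
t: 1.25
eef_pos: [412.7, -309.4, 404.8]
tcp_rot: [3.141, -0.0, -0.187]
ft_force: [0.7, -0.7, -0.3]
opening: 1.001
t: 1.75
eef_pos: [529.1, -178.1, 404.3]
tcp_rot: [-3.142, -0.0, -0.183]
ft_force: [-1.0, 0.6, 0.1]
opening: 0.846
t 1.75 shift [-0.018 -0.401  0.695] turn [-0.    -0.     0.011] F [-1.   0.6  0.1] pos [ 529.1 -178.1  404.3] op 0.85
```

```bash
python3 -m pendant '[{"x":-0.02,"y":-0.3,"z":0.05,"rx":0,"ry":0,"rz":0.01,"jaw":0.65},{"x":-0.02,"y":-0.4,"z":0.3,"rx":0,"ry":0,"rz":0.01,"jaw":0.65},{"x":-0.02,"y":-0.4,"z":0.65,"rx":0,"ry":0,"rz":0.01,"jaw":0.65},{"x":-0.02,"y":-0.4,"z":0.65,"rx":0,"ry":0,"rz":0.01,"jaw":0.65},{"x":-0.02,"y":-0.4,"z":0.65,"rx":0,"ry":0,"rz":0.01,"jaw":0.65}]'; python3 d.py 537.5 -118.5 217 -11
python3 - <<'E'
from h import *
for n in ["scene","wrist","top"]:
    i=cv2.cvtColor(env.read_camera(n)["img"],cv2.COLOR_RGB2BGR)
    if n=="scene": i=cv2.resize(i[100:250,150:350],None,fx=3.5,fy=3.5,interpolation=2)
    cv2.imwrite(f"pics/{n}1.png",i)
E
```

```text
t: 2.38
eef_pos: [536.1, -121.0, 308.6]
tcp_rot: [3.141, -0.001, -0.199]
ft_force: [0.1, -1.0, -0.5]
opening: 0.649
t 2.375 shift [ 0.005 -0.019  0.611] turn [ 0.    -0.002 -0.009] F [ 0.1 -1.  -0.5] pos [ 536.1 -121.   308.6] op 0.65
```

View pics/scene1.png

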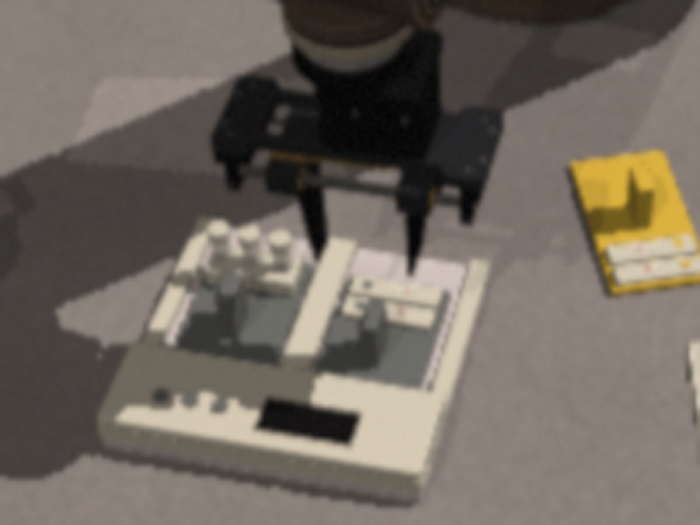

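View pics/wrist1.png

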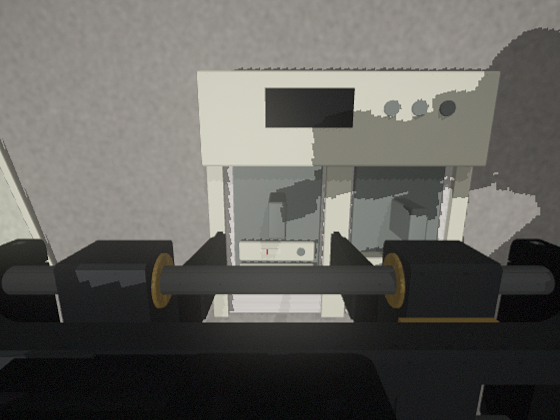

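The wrist view shows the fin at (277,200), centred between the fingers, with the cassettes at (277,250). I'll cross-check the fin position with the wrist calibration.

```bash
python3 - <<'E'
from h import *
c=env.read_camera("wrist"); i=cv2.cvtColor(c["img"],cv2.COLOR_RGB2BGR)
cv2.imwrite("pics/w2.png",cv2.resize(i[160:280,210:360],None,fx=5,fy=5,interpolation=2))
for dx in(-15,15):
  for dy in(-7,7):
    a=np.radians(-11); print(proj(c,[537.5+dx*np.cos(a)-dy*np.sin(a),-118.5+dx*np.sin(a)+dy*np.cos(a),64]).round(1))
E
```

```text
[283.8 243.1]
[265.8 243.2]
[283.7 205.4]
[265.1 205.5]
```

View pics/w2.png

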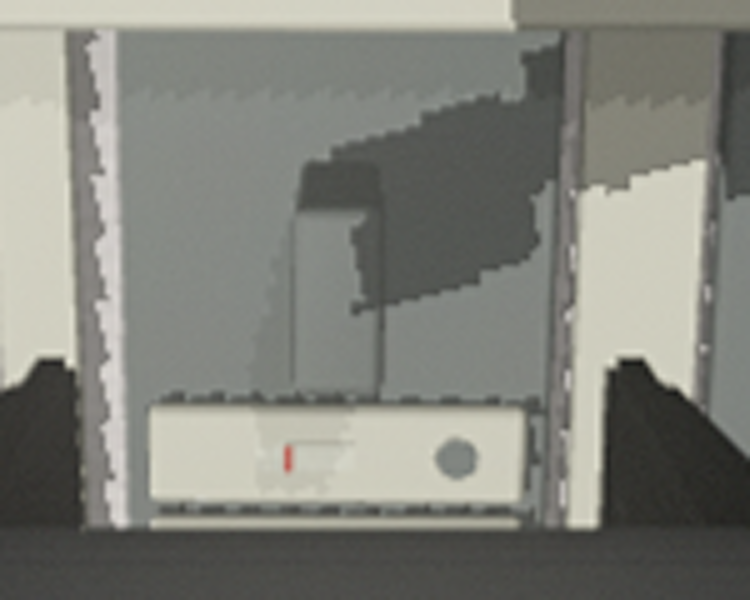

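The wrist view puts the fin about 2 mm to the -y side of the top-camera estimate, which is within calibration error. It is centred between the fingers as they stand, so I'll keep this lateral position and lower.

```bash
python3 -m pendant '[{"x":0.01,"y":0,"z":0.2,"rx":0,"ry":0,"rz":0,"jaw":0.65},{"x":0.01,"y":0,"z":0.4,"rx":0,"ry":0,"rz":0,"jaw":0.65},{"x":0.01,"y":0,"z":0.55,"rx":0,"ry":0,"rz":0,"jaw":0.65},{"x":0.01,"y":0,"z":0.61,"rx":0,"ry":0,"rz":0,"jaw":0.65},{"x":0.01,"y":0,"z":0.61,"rx":0,"ry":0,"rz":0,"jaw":0.65},{"x":0.01,"y":0,"z":0.61,"rx":0,"ry":0,"rz":0,"jaw":0.65}]'; python3 d.py 537.5 -120.5 217 -11
python3 - <<'E'
from h import *
i=cv2.cvtColor(env.read_camera("wrist")["img"],cv2.COLOR_RGB2BGR)
cv2.imwrite("pics/w3.png",i)
E
```

```text
t: 3.32
eef_pos: [537.5, -120.1, 216.8]
tcp_rot: [3.141, -0.002, -0.199]
ft_force: [0.3, 0.1, 0.3]
opening: 0.651
t 3.325 shift [ 0.001  0.002 -0.002] turn [ 0.    -0.002 -0.009] F [0.3 0.1 0.3] pos [ 537.5 -120.1  216.8] op 0.65
```

View pics/w3.png

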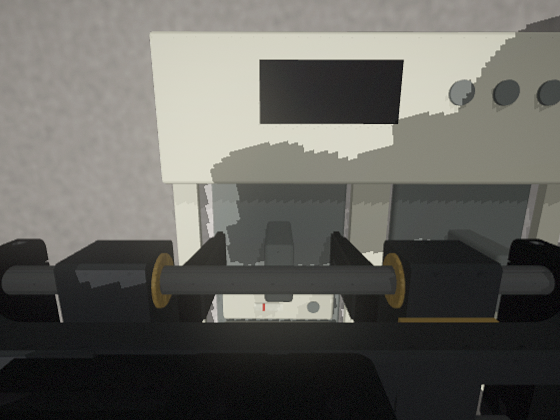

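The fin at (279,260) is centred between the fingers, and no contact shows. Closing.

```bash
python3 -m pendant '[{"x":0,"y":0,"z":0,"rx":0,"ry":0,"rz":0,"jaw":0},{"x":0,"y":0,"z":0,"rx":0,"ry":0,"rz":0,"jaw":0},{"x":0,"y":0,"z":0,"rx":0,"ry":0,"rz":0,"jaw":0},{"x":0,"y":0,"z":0,"rx":0,"ry":0,"rz":0,"jaw":0},{"x":0,"y":0,"z":0,"rx":0,"ry":0,"rz":0,"jaw":0},{"x":0,"y":0,"z":0,"rx":0,"ry":0,"rz":0,"jaw":0}]'; python3 d.py 537.5 -120.5 217 -11
```

```text
t: 4.12
eef_pos: [537.2, -120.0, 215.7]
tcp_rot: [3.142, 0.0, -0.199]
ft_force: [0.2, -0.4, -0.1]
opening: 0.148
t 4.125 shift [ 0.002  0.003 -0.009] turn [ 0.     0.    -0.009] F [ 0.2 -0.4 -0.1] pos [ 537.2 -120.   215.7] op 0.15
```

Opening 0.148 is 14 mm, so the fin is held. Sliding forward about 52 mm.

```bash
python3 -m pendant '[{"x":-0.06,"y":0,"z":0,"rx":0,"ry":0,"rz":0,"jaw":0},{"x":-0.14,"y":0,"z":0,"rx":0,"ry":0,"rz":0,"jaw":0},{"x":-0.22,"y":0,"z":0,"rx":0,"ry":0,"rz":0,"jaw":0},{"x":-0.3,"y":0,"z":0,"rx":0,"ry":0,"rz":0,"jaw":0},{"x":-0.35,"y":0,"z":0,"rx":0,"ry":0,"rz":0,"jaw":0},{"x":-0.35,"y":0,"z":0,"rx":0,"ry":0,"rz":0,"jaw":0}]'; python3 d.py 537.5 -120.5 217 -11
python3 - <<'E'
from h import *
for n in ["scene","wrist","top"]:
    i=cv2.cvtColor(env.read_camera(n)["img"],cv2.COLOR_RGB2BGR)
    if n=="scene": i=cv2.resize(i[100:250,150:350],None,fx=3.5,fy=3.5,interpolation=2)
    cv2.imwrite(f"pics/{n}4.png",i)
E
```

```text
t: 4.88
eef_pos: [485.3, -109.6, 215.8]
tcp_rot: [3.142, 0.0, -0.199]
ft_force: [0.2, -1.1, -1.4]
opening: 0.142
t 4.875 shift [ 0.355  0.003 -0.008] turn [ 0.     0.001 -0.009] F [ 0.2 -1.1 -1.4] pos [ 485.3 -109.6  215.8] op 0.14
```

View pics/scene4.png

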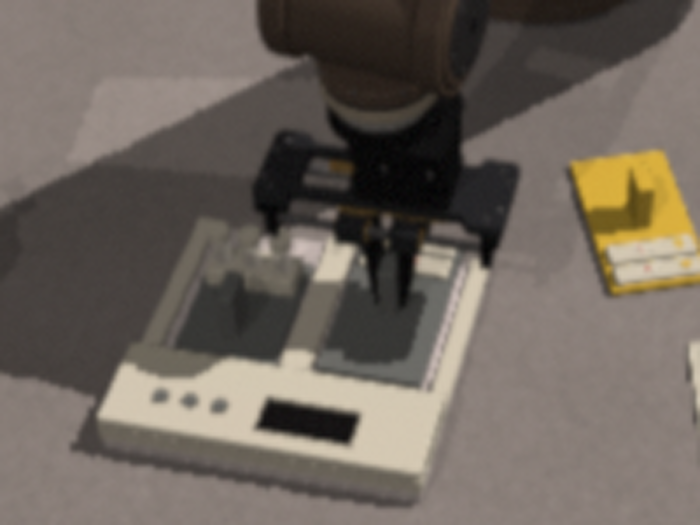

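View pics/wrist4.png

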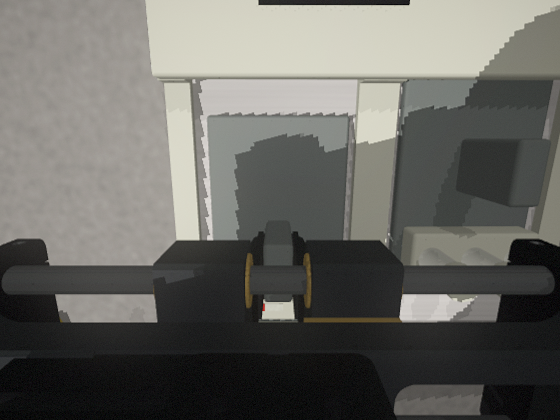

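The carrier's rear edge (row 115) is visible clear of the hood edge (row 80) and still on the floor. Lifting straight up.

```bash
python3 -m pendant '[{"x":0,"y":0,"z":-0.08,"rx":0,"ry":0,"rz":0,"jaw":0},{"x":0,"y":0,"z":-0.2,"rx":0,"ry":0,"rz":0,"jaw":0},{"x":0,"y":0,"z":-0.35,"rx":0,"ry":0,"rz":0,"jaw":0},{"x":0,"y":0,"z":-0.5,"rx":0,"ry":0,"rz":0,"jaw":0},{"x":0,"y":0,"z":-0.6,"rx":0,"ry":0,"rz":0,"jaw":0},{"x":0,"y":0,"z":-0.6,"rx":0,"ry":0,"rz":0,"jaw":0}]'; python3 d.py 615.5 199.5 300 3
```

```text
t: 5.78
eef_pos: [485.9, -109.6, 306.8]
tcp_rot: [3.141, -0.002, -0.199]
ft_force: [0.0, -0.2, -1.5]
opening: 0.146
t 5.775 shift [ 0.44  -2.191  0.045] turn [ 0.001 -0.003 -0.32 ] F [ 0.  -0.2 -1.5] pos [ 485.9 -109.6  306.8] op 0.15
```

```bash
python3 -m pendant '[{"x":0.02,"y":-0.1,"z":0,"rx":0,"ry":0,"rz":0,"jaw":0},{"x":0.06,"y":-0.3,"z":0,"rx":0,"ry":0,"rz":0,"jaw":0},{"x":0.1,"y":-0.5,"z":0,"rx":0,"ry":0,"rz":0,"jaw":0},{"x":0.14,"y":-0.7,"z":0,"rx":0,"ry":0,"rz":0,"jaw":0},{"x":0.18,"y":-0.9,"z":0,"rx":0,"ry":0,"rz":0,"jaw":0},{"x":0.2,"y":-1,"z":0,"rx":0,"ry":0,"rz":0,"jaw":0}]'
python3 -m pendant '[{"x":0.04,"y":-0.2,"z":0,"rx":0,"ry":0,"rz":-0.05,"jaw":0},{"x":0.08,"y":-0.4,"z":0,"rx":0,"ry":0,"rz":-0.12,"jaw":0},{"x":0.12,"y":-0.6,"z":0,"rx":0,"ry":0,"rz":-0.2,"jaw":0},{"x":0.16,"y":-0.8,"z":0,"rx":0,"ry":0,"rz":-0.27,"jaw":0},{"x":0.2,"y":-0.95,"z":0,"rx":0,"ry":0,"rz":-0.32,"jaw":0},{"x":0.21,"y":-1,"z":0,"rx":0,"ry":0,"rz":-0.32,"jaw":0}]'
python3 d.py 615.5 199.5 209 3
```

```text
t: 6.52
eef_pos: [545.2, 33.4, 304.8]
tcp_rot: [3.141, 0.001, -0.197]
ft_force: [-0.6, -1.0, -1.3]
opening: 0.146
t: 7.28
eef_pos: [605.4, 173.3, 304.9]
tcp_rot: [3.141, 0.001, 0.053]
ft_force: [-0.2, 0.2, -1.0]
opening: 0.147
t 7.275 shift [ 0.077 -0.171  0.639] turn [0.    0.001 0.001] F [-0.2  0.2 -1. ] pos [605.4 173.3 304.9] op 0.15
```

```bash
python3 -m pendant '[{"x":0.04,"y":-0.1,"z":0.1,"rx":0,"ry":0,"rz":0,"jaw":0},{"x":0.07,"y":-0.17,"z":0.25,"rx":0,"ry":0,"rz":0,"jaw":0},{"x":0.07,"y":-0.17,"z":0.4,"rx":0,"ry":0,"rz":0,"jaw":0},{"x":0.07,"y":-0.17,"z":0.5,"rx":0,"ry":0,"rz":0,"jaw":0},{"x":0.07,"y":-0.17,"z":0.5,"rx":0,"ry":0,"rz":0,"jaw":0}]'
python3 d.py 615.5 199.5 208 3
python3 - <<'E'
from h import *
for n in ["scene","wrist","top"]:
    i=cv2.cvtColor(env.read_camera(n)["img"],cv2.COLOR_RGB2BGR)
    if n=="scene": i=cv2.resize(i[130:290,300:460],None,fx=3.5,fy=3.5,interpolation=2)
    cv2.imwrite(f"pics/{n}5.png",i)
E
```

```text
t: 7.9
eef_pos: [614.3, 198.2, 228.9]
tcp_rot: [3.141, 0.003, 0.052]
ft_force: [-0.2, -0.5, -1.1]
opening: 0.147
t 7.9 shift [ 0.009 -0.009  0.139] turn [ 0.001  0.004 -0.   ] F [-0.2 -0.5 -1.1] pos [614.3 198.2 228.9] op 0.15
```

View pics/scene5.png

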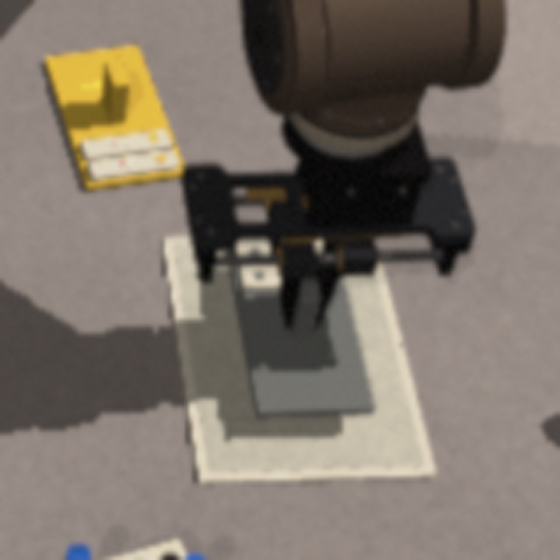

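View pics/wrist5.png

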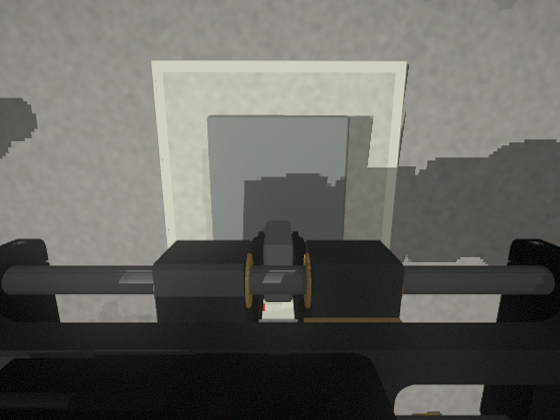

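The carrier (208–348) is centred and parallel over the mat (152–407), about 21 mm above it. Lowering gently.

```bash
python3 -m pendant '[{"x":0,"y":0,"z":0.05,"rx":0,"ry":0,"rz":0,"jaw":0},{"x":0,"y":0,"z":0.08,"rx":0,"ry":0,"rz":0,"jaw":0},{"x":0,"y":0,"z":0.11,"rx":0,"ry":0,"rz":0,"jaw":0},{"x":0,"y":0,"z":0.12,"rx":0,"ry":0,"rz":0,"jaw":0},{"x":0,"y":0,"z":0.13,"rx":0,"ry":0,"rz":0,"jaw":0},{"x":0,"y":0,"z":0.13,"rx":0,"ry":0,"rz":0,"jaw":0},{"x":0,"y":0,"z":0.13,"rx":0,"ry":0,"rz":0,"jaw":0}]'
python3 d.py 615.5 199.5 208 3
```

```text
t: 8.93
eef_pos: [614.5, 198.3, 211.3]
tcp_rot: [3.142, -0.0, 0.052]
ft_force: [-0.4, 0.2, -2.2]
opening: 0.145
t 8.925 shift [ 0.007 -0.008  0.022] turn [ 0. -0.  0.] F [-0.4  0.2 -2.2] pos [614.5 198.3 211.3] op 0.14
```

```bash
python3 -m pendant '[{"x":0,"y":0,"z":0.01,"rx":0,"ry":0,"rz":0,"jaw":0},{"x":0,"y":0,"z":0.015,"rx":0,"ry":0,"rz":0,"jaw":0},{"x":0,"y":0,"z":0.02,"rx":0,"ry":0,"rz":0,"jaw":0},{"x":0,"y":0,"z":0.02,"rx":0,"ry":0,"rz":0,"jaw":0},{"x":0,"y":0,"z":0.02,"rx":0,"ry":0,"rz":0,"jaw":0}]'
python3 d.py 615.5 199.5 208 3
```

```text
t: 9.55
eef_pos: [614.5, 198.3, 208.2]
tcp_rot: [3.142, -0.0, 0.052]
ft_force: [0.1, 0.9, -1.3]
opening: 0.147
t 9.55 shift [ 0.007 -0.008  0.001] turn [ 0. -0.  0.] F [ 0.1  0.9 -1.3] pos [614.5 198.3 208.2] op 0.15
```

```bash
for k in 1 2; do python3 -m pendant '[{"x":0,"y":0,"z":0.005,"rx":0,"ry":0,"rz":0,"jaw":0},{"x":0,"y":0,"z":0.01,"rx":0,"ry":0,"rz":0,"jaw":0},{"x":0,"y":0,"z":0.01,"rx":0,"ry":0,"rz":0,"jaw":0}]'; done
```

```text
t: 9.93
eef_pos: [614.5, 198.3, 207.7]
tcp_rot: [-3.142, -0.001, 0.052]
ft_force: [-2.5, -0.5, 9.1]
opening: 0.149
t: 10.3
eef_pos: [614.4, 198.3, 207.7]
tcp_rot: [-3.142, -0.001, 0.053]
ft_force: [-8.7, -2.1, 22.2]
opening: 0.145
```

The carrier is in contact with the mat (Fz up to 22 N). I'll ease off the second step, then open.

```bash
python3 -m pendant '[{"x":0,"y":0,"z":-0.01,"rx":0,"ry":0,"rz":0,"jaw":0},{"x":0,"y":0,"z":-0.015,"rx":0,"ry":0,"rz":0,"jaw":0},{"x":0,"y":0,"z":-0.015,"rx":0,"ry":0,"rz":0,"jaw":0}]'
python3 -m pendant '[{"x":0,"y":0,"z":0,"rx":0,"ry":0,"rz":0,"jaw":0.2},{"x":0,"y":0,"z":0,"rx":0,"ry":0,"rz":0,"jaw":0.3},{"x":0,"y":0,"z":0,"rx":0,"ry":0,"rz":0,"jaw":0.5},{"x":0,"y":0,"z":0,"rx":0,"ry":0,"rz":0,"jaw":0.6},{"x":0,"y":0,"z":0,"rx":0,"ry":0,"rz":0,"jaw":0.6}]'
```

```text
t: 10.68
eef_pos: [614.5, 198.3, 207.7]
tcp_rot: [3.142, -0.0, 0.052]
ft_force: [-2.3, -0.6, 6.2]
opening: 0.148
t: 11.3
eef_pos: [614.5, 198.3, 207.4]
tcp_rot: [3.141, -0.0, 0.052]
ft_force: [-0.4, -0.1, 0.2]
opening: 0.559
```

```bash
python3 -m pendant '[{"x":0,"y":0,"z":-0.1,"rx":0,"ry":0,"rz":0,"jaw":0.6},{"x":0,"y":0,"z":-0.3,"rx":0,"ry":0,"rz":0,"jaw":0.6},{"x":0,"y":0,"z":-0.6,"rx":0,"ry":0,"rz":0,"jaw":0.6},{"x":0,"y":0,"z":-1,"rx":0,"ry":0,"rz":0,"jaw":0.6},{"x":0,"y":0,"z":-1,"rx":0,"ry":0,"rz":0,"jaw":0.6}]'
python3 -m pendant '[{"x":-0.4,"y":0,"z":0,"rx":0,"ry":0,"rz":0,"jaw":0.6},{"x":-0.8,"y":0,"z":0,"rx":0,"ry":0,"rz":0,"jaw":0.6},{"x":-1,"y":0,"z":0,"rx":0,"ry":0,"rz":0,"jaw":0.6},{"x":-1,"y":0,"z":0,"rx":0,"ry":0,"rz":0,"jaw":0.6}]'
python3 - <<'E'
from h import *
for n in ["scene","top"]:
    i=cv2.cvtColor(env.read_camera(n)["img"],cv2.COLOR_RGB2BGR)
    i=cv2.resize(i[130:290,300:460] if n=="scene" else i[130:290,120:400],None,fx=2.8,fy=2.8,interpolation=2)
    cv2.imwrite(f"pics/{n}6.png",i)
E
```

```text
t: 11.92
eef_pos: [614.6, 198.4, 363.4]
tcp_rot: [-3.14, -0.009, 0.053]
ft_force: [0.2, 0.4, -1.1]
opening: 0.599
t: 12.42
eef_pos: [463.1, 190.4, 358.0]
tcp_rot: [3.141, 0.0, 0.053]
ft_force: [0.3, -0.3, -0.2]
opening: 0.599
```

View pics/scene6.png

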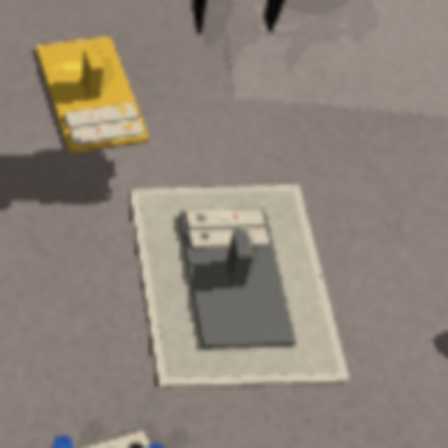

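View pics/top6.png

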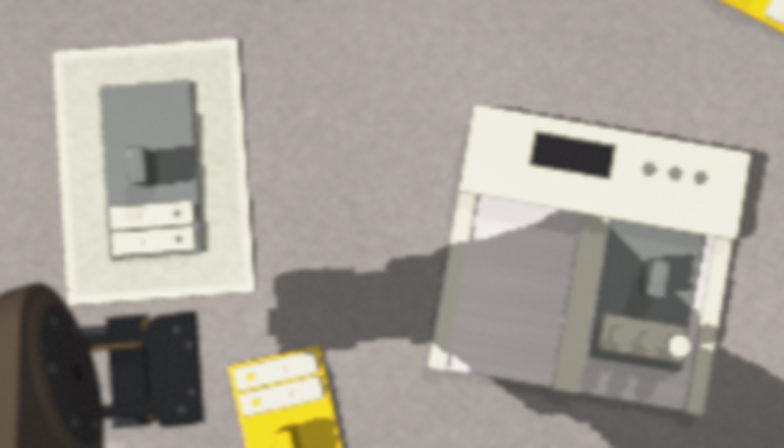

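The carrier lies flat, with its plate centre at (152,170) against the mat centre at (153,170) in the enlarged top crop, and is parallel to the mat. The tube fin is still at original pixel (354.5,229.5), compared with (354.3,229) at the start. The gripper is well clear.

```bash
python3 -c "
from cell import env
print(env.job_done(), env.state()['t'])"
```

```text
the job is handed in; nothing more can be done
the job is handed in; nothing more can be done
```

I slid the cassette carrier (grey, left bay in the top image) about 52 mm forward on the dock floor until its rear end was clear of the hood. I then lifted it level, set it down on the mat and let go. The job was handed in at about 12.5 s.

- **Carrier:** in the last pictures it lies flat, within about 2 mm of the mat's centre and parallel to its length. After release the wrist force was near zero, and the gripper was moved well clear before hand-in.
- **Tube carrier:** its fin stayed within about 1 pixel (2–3 mm) of where it started.
- **Disagreements:** the wrist and top cameras differed by 2–3 mm on the fin position. I kept the wrist camera's centring.
- **Other:** while lowering I pressed the carrier onto the mat with about 22 N for a moment, then eased off before opening. One early move was refused because its rows left out keys, and nothing moved.

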